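Make up the colour pot from the cups behind the printing blocks

TASK

Stand the two printing blocks from the front of the rack upright on the wooden side board, so that the cups behind them can be reached; then fetch the white liner cup and seat it fully down in the blue pot, and nest the yellow sieve cup fully down inside the liner. After that put both blocks back into the rack, standing upright and square, each behind the tab of its own colour (they may have been standing the wrong way round). Leave the amber jar on the side board where it stands.

Things in the scene. Friction and masses are not known exactly. Their poses are not given: they have to be found in the camera images.
- block_teal: Dark wooden printing block on its edge, 70 (x) by 40 (y) by 105 mm high, about 0.22 kg, teal stripe on top, teal studs on its +y face. Origin: centre of its underside; z up. Best gripped near the top across its 40 mm thickness. Stands on the robot's side of a cup in one of the rack's two lanes, perhaps the wrong one.
- block_red: The same block with a red stripe on top and red studs. Origin: centre of its underside, axes alike.
- liner: White open tapered plastic cup, 75 mm high, outside diameter 46 mm at the foot, 60 mm at the rim, wall 3 mm, inner floor 4 mm above its underside, 50 g. Origin: centre of its underside; z up. In one lane of the rack, behind a block. Fits the pot with about 3 mm room all round, stands on its floor and then sticks out 35 mm above it.
- sieve: Yellow open tapered cup with dark dots, 108 mm high, outside diameter 34 mm at the foot, 48 mm at the rim, wall 3 mm, 50 g. Origin: centre of its underside; z up. In the other lane, behind the other block. Fits the liner with about 3 mm room all round, stands on its floor and then sticks out 37 mm above it.
- rack: Fixed pale wooden rack, floor 172 (x) by 166 (y) mm, 12 mm thick, x from -92 to +80. Origin: underside; +x away from the robot. Two lanes at y = +38 and -38 mm: block at x = -30, cup behind it at x = +42. Walls beside the cups (tops 90 mm above the table, x = 12 to 78, at y = -76.5, 0, 76.5): grip cups along x, once the blocks are gone. Open in front and behind.
- tab_teal: Fixed teal tile, 18 by 46 by 4 mm, on the front edge of the rack's floor at the middle of one lane (either): marks the teal block's place. Origin: centre of its underside, level with the rack's floor; axes as the rack's. The block's place is centred 50 mm from it along +x, on the rack's floor, block's x along the tab's x (either way round).
- tab_red: The same tile in red, on the other lane: it marks the red block's place in the same way.
- board: Fixed brown wooden side board, 150 (x) by 190 (y) by 15 mm thick, the side area for the blocks. Origin: centre of its underside; its top is at z = 15 mm. A jar stands on its far strip (x about +50 mm); the part about x = -25 mm is free over the whole width.
- pot: Fixed round blue open pot, 46 mm high, outside diameter 77 mm at the rim; tapered inside, diameter about 61 mm at the mouth and 54 mm at the floor, which lies 6 mm above the table. Origin: centre of its underside.
- jar: Closed amber glass jar, 40 mm in diameter, 65 mm high, loose, standing on the far strip of the side board. Origin: centre of its underside. Leave it alone.
Mind the look-alikes: they are no part of the job. Leave any purple look-alike of the block_red alone.

How it is judged:
By the outcome, as a careful person would: the job done as asked, in the order asked, and still so for the second after the job is handed in, with the robot touching nothing.
It also fails if it takes over 144 s, if anything falls off the work surface, if the arm or the gripper's body presses on something with over 40 N, if the wrist force passes 120 N, or if a joint passes its speed limit or range.

ROBOT

A 7-joint arm with a two-finger parallel gripper is mounted at the origin on the work surface. World frame = base frame: x ahead of the robot, y to its left, z up, the work surface at z = 0. Lengths are in mm, angles in rad, forces in N, time in s.
With the tool pointing down it reaches from about 400 to 850 mm from the base axis. Payload 10.4 kg.
Tool frame: the origin (TCP) lies between the finger pads; the fingertips stand 8 mm ahead of it and the grasp point (between the pads) lies 11 mm behind it; z points along the fingers, y is the line along which they close (so a half turn about z gives the same grasp; the last joint's range is limited). The gripper opens to 87 mm and grips with 3 to 60 N. Pads are 19 mm wide; open, the fingers measure 117 mm over their backs; the gripper's body (75 mm by 190 mm) begins 51 mm behind the grasp point.
Start: joints at [-1.28, 0.332, -0.065, 1.46, 0.022, 1.35, -0.088], TCP at [192.909, 594.506, 230.576] pointing down, gripper open.
Joint ranges: [-2.6, 2.6], [-0.5, 2.12], [-1.47, 1.34], [0.16, 2.42], [-1.27, 4.41], [0.06, 2.06], [-2.6, 2.6]. Speed limits (rad/s): [2.22, 2.22, 2.79, 2.79, 3.14, 3.14, 3.14].

INTERFACE

Orientations are given as a unit quaternion [w, x, y, z].
In Python, from workcell import status, cams, robot gives the robot as it stands.
- The arm moves only by the tool send_rows, never from a script. Its argument "steps" is a list that holds one entry, the list of rows, each a list of 4 numbers: the shift along the world's x, y, z each as a share of 0.4 m, from -1 to 1, then the turn about the world's z as a share of 2 pi rad, from -1 to 1. In form: [[[dx, dy, dz, spin], ...]]. A call has 1 to 12 rows; each row is the pose to reach, as a shift and turn from the pose commanded when the call began, turning the shorter way round; what a row does not reach only later rows make up. A row lasts 1/12 s, in which the tool goes at most 41.7 mm and 7.16 degrees, less where a joint would pass 70% of its speed; a pose out of reach is approached as far as the arm can. A call with a number of a shift or a turn outside -1 to 1 is refused whole. A call with a gripper value outside its range is refused whole. "hand" is the closure, from -1 (fully open) to 1 (shut), set as the call begins (left out, the last holds). The fingers move at their own pace and stop on an object; "newtons" is the grip in N (left out, the last holds). Time passes only in rows, so rows that repeat a pose let the fingers close. It gives the time, the measured TCP pose, the force, the opening and the grip force at its end, in the units of the state.
- status.observe(): the state, without advancing time (a new reading comes with each control period).
- cams.grab_frame(name): name is "scene" or "top" or "wrist"; returns the picture (480x640x3 uint8, red, green, blue); there is no depth.
- cams.camera_params(name): a dict with "fx", "fy", "cx", "cy" (pixels), "distortion" ([k1, k2, p1, p2, k3] as OpenCV has them; the pictures are not rectified), "xyz" and "orientation" of the camera in the world. Camera axes: x right, y down, z forward; pixel columns grow to the right and rows downward; lengths in mm; the calibration is good to about 2 mm. A picture is of the moment at which its call begins: read the wrist's pose just before it. camera_params takes no time and is no camera call; for the wrist camera it gives the pose at the moment of the call.
- robot.sign_off(): hands the job in; it is judged then, once.
The state is a dict: "clock": time; "qpos": joint angles; "joint_velocities": joint speeds; "joint_torque": joint torques, N m; "position": TCP position; "eef_rot": TCP orientation; "force": force on the tool from outside, world axes, zero at the start; "ft_torque": the same for the moment, N m; "grip_width": finger opening in mm; "gripper_force": force on a finger pad.
Only numpy, scipy, OpenCV 4.12 (cv2) and the standard library are available. Lean on these libraries where they do the work, as an engineer would, in place of code of your own. Each camera call takes 0.05 s, during which the arm holds its last target. There are 200 camera calls.

## Working session

There is one attempt and no reset: what is moved stays moved. The work goes in short steps, Python scripts to look and compute and a tool call to move; the robot and the scene stay as the last step left them, time stands still between calls to the robot, and variables do not carry over. Pictures are saved under pics/ and viewed, at most 14 in all, crops included, and the job is handed in when it is done.

Besides the shell and the picture viewer there is one more tool, called after ">>>" as name([rows], argument=value, ...), one row to a line, values as JSON. send_rows: Moves the arm, as the interface text tells. Shift numbers are shares of 0.4 m and turn numbers shares of 2 pi rad, none past 1 either way. Its arguments: {"type":"object","properties":{"steps":{"type":"array","items":{"type":"array","items":{"type":"array","items":{"type":"number","minimum":-1,"maximum":1}}}},"hand":{"type":"number"},"newtons":{"type":"number"}},"required":["steps"]}

```bash
mkdir -p pics; ls; python3 - <<'E'
from workcell import status, cams, robot
import cv2
s=status.observe(); print({k:s[k] for k in("clock","position","eef_rot","force","grip_width")})
for n in("scene","top"):
    p=cams.camera_params(n); print(n,p)
    cv2.imwrite(f"pics/{n}0.png",cams.grab_frame(n)[:,:,::-1])
E
```

```text
pics
{'clock': 0.0, 'position': array([192.80351485, 594.11352401, 229.75493458]), 'eef_rot': array([-7.63789653e-05,  1.56240348e-01,  9.87718813e-01, -7.03377670e-04]), 'force': array([-0.45909242,  0.66983839,  0.46309835]), 'grip_width': 86.96476208758124}
scene {'fx': 441.3826681089386, 'fy': 441.3826681089386, 'cx': 316.65752598105985, 'cy': 244.40941031903668, 'distortion': array([-0.05126267,  0.        ,  0.        ,  0.        ,  0.        ]), 'xyz': array([1065.61934024, -261.06351178,  662.26819968]), 'orientation': array([-0.30577674,  0.8195046 ,  0.45404131, -0.1695856 ])}
top {'fx': 454.263569911381, 'fy': 454.263569911381, 'cx': 310.7509233970761, 'cy': 237.940587432891, 'distortion': array([-0.06866323,  0.        ,  0.        ,  0.        ,  0.        ]), 'xyz': array([515.68717114,  16.61702886, 789.32653947]), 'orientation': array([ 0.05669574, -0.6987758 ,  0.70964361, -0.07002808])}
```

View pics/scene0.png

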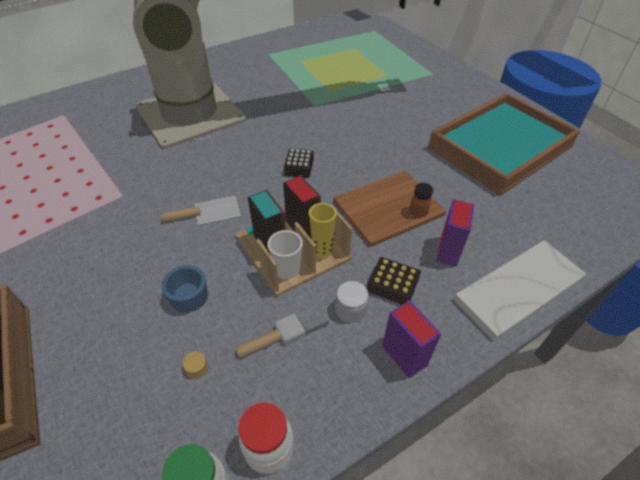

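View pics/top0.png

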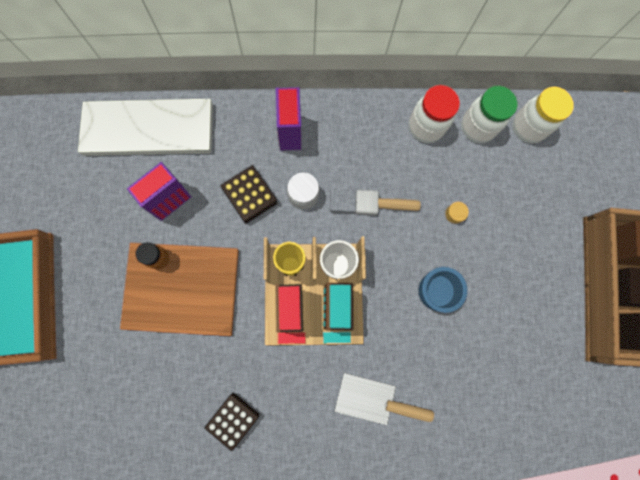

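The top view shows +x up and +y left. The board is at about (180,288) with the jar at (148,253). The rack is at about (315,295), with the sieve at (289,258) and the liner at (339,259). The red block is at (290,305) and the teal block at (340,303). The pot is at (443,290), and purple look-alikes stand at (289,117) and (158,190). The white cup at (303,190) lies outside the rack, so it isn't the liner. I'll enlarge the rack and pot to confirm the tabs and the right cups.

```bash
cat > h.py <<'E'
import numpy as np, cv2
from scipy.spatial.transform import Rotation as R
from workcell import status, cams, robot
def cam(n):
    p=cams.camera_params(n); q=p["orientation"]
    M=R.from_quat([q[1],q[2],q[3],q[0]]).as_matrix()
    K=np.array([[p["fx"],0,p["cx"]],[0,p["fy"],p["cy"]],[0,0,1]])
    return K,np.array(p["distortion"]),np.array(p["xyz"]),M
def back(c,uv,z):
    K,d,t,M=c
    u=cv2.undistortPoints(np.array(uv,float).reshape(-1,1,2),K,d).reshape(-1,2)
    r=np.c_[u,np.ones(len(u))]@M.T
    return t+r*((z-t[2])/r[:,2])[:,None]
def proj(c,P):
    K,d,t,M=c
    return cv2.projectPoints(np.array(P,float).reshape(-1,1,3),cv2.Rodrigues(M.T)[0],-M.T@t,K,d)[0].reshape(-1,2)
E
python3 - <<'E'
from h import *
a=cv2.imread("pics/top0.png"); 
c=cv2.resize(a[230:360,250:380],None,fx=4.5,fy=4.5,interpolation=cv2.INTER_CUBIC)
cv2.imwrite("pics/c0.png",c)
C=cam("top")
# rough
for n,uv,z in [("board c",(180,288),15),("rackNL",(265,344),12),("rackNR",(363,344),12),("pot",(443,290),46),("liner",(339,259),87),("sieve",(289,258),120),("jar",(148,253),65),("red",(290,305),117),("teal",(340,303),117)]: print(n,back(C,uv,z)[0].round(1))
E
```

```text
board c [572.6 224.7  15. ]
rackNL [477.3  80.3  12. ]
rackNR [474.4 -84.   12. ]
pot [ 560.2 -215.2   46. ]
liner [609.  -41.3  87. ]
sieve [607.2  35.7 120. ]
jar [625.9 265.1  65. ]
red [538.1  35.  117. ]
teal [539.8 -38.5 117. ]
```

View pics/c0.png

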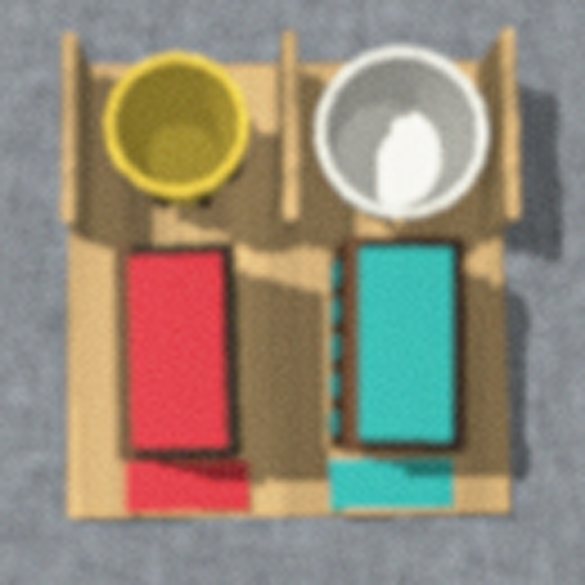

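Each block already stands behind its own tab: red at +y (crop 180,350) and teal at -y (crop 405,345). Their return places are therefore the lanes they came from. The cups in the rack are the sieve at crop (177,127) and the liner at crop (402,132). Next I'll refine the positions.

```bash
python3 - <<'E'
from h import *
T=cam("top"); S=cam("scene")
for n,c in(("top",T),("scene",S)):
    a=cv2.imread(f"pics/{n}0.png"); h=cv2.cvtColor(a,cv2.COLOR_BGR2HSV)
    H,s,v=[h[...,i].astype(int) for i in range(3)]
    mk={"red":((H<6)|(H>172))&(s>140)&(v>110),"teal":(abs(H-87)<8)&(s>120)&(v>120)}
    seeds={"top":{"red":(290,305),"teal":(340,303)},"scene":{"red":(301,190),"teal":(265,205)}}[n]
    for k,m in mk.items():
        m=cv2.morphologyEx(m.astype(np.uint8),cv2.MORPH_OPEN,np.ones((3,3)))
        if n=="top": m[331:]=0
        _,l,st,ce=cv2.connectedComponentsWithStats(m)
        i=l[seeds[k][1],seeds[k][0]]
        if i==0: print(n,k,"miss");continue
        ct=np.argwhere(l==i)[:,::-1].astype(np.float32)
        w=back(c,ct,117)
        rr=cv2.minAreaRect(w[:,:2].astype(np.float32)); print(n,k,w.mean(0).round(1),rr, st[i])
# tab and rack, crop points
f=lambda p:250+(p[0]+.5)/4.5-.5,
g=lambda p:(250+(p[0]+.5)/4.5-.5,230+(p[1]+.5)/4.5-.5)
print(back(T,[g(p) for p in[(68,518),(510,512),(127,510),(250,508),(330,508),(453,507)]],14).round(1))
print("wall ends",back(T,[g(p) for p in[(70,220),(290,220),(513,218),(70,32),(290,30),(509,29)]],90).round(1))
print("cups",back(T,[g((177,127))],120).round(1),back(T,[g((402,132))],87).round(1))
# board corners
print("board",back(T,[(128,243),(239,248),(234,335),(121,329)],15).round(1))
# predicted scene pixels
print(proj(S,[(560,-215,46),(609,-41.5,87),(608,35,120),(626,265,65),(475.9,-2,12)]).round(1))
# rows: pot ellipse
b=cv2.cvtColor(cv2.imread("pics/top0.png"),cv2.COLOR_BGR2HSV).astype(int)
m=((abs(b[...,0]-105)<12)&(b[...,1]>100)).astype(np.uint8); m[:,:400]=0;m[:,490:]=0;m[:250]=0;m[330:]=0
cs=max(cv2.findContours(m,0,1)[0],key=len); print("pot",e:=cv2.fitEllipse(cs), back(T,[e[0]],40))
E
python3 - <<'E'
import cv2
a=cv2.imread("pics/scene0.png")[150:330,150:460]
cv2.imwrite("pics/c1.png",cv2.resize(a,None,fx=2.5,fy=2.5,interpolation=cv2.INTER_CUBIC))
E
```

```text
top red [534.4  36.5 117. ] ((534.595703125, 36.57654571533203), (63.492801666259766, 31.618213653564453), 1.3096034526824951) [278 286  23  44 949]
top teal [535.5 -38.4 117. ] ((535.5993041992188, -38.514366149902344), (29.641021728515625, 61.40555191040039), 88.63335418701172) [330 285  21  43 899]
scene red [534.2  37.2 117. ] ((533.620361328125, 37.195919036865234), (62.88689041137695, 30.932422637939453), 0.3998490869998932) [287 177  29  24 382]
scene teal [535.3 -38.  117. ] ((534.5647583007812, -37.99390411376953), (27.362154006958008, 58.8432502746582), 88.89164733886719) [253 193  25  23 336]
[[476.3  80.6  14. ]
 [475.5 -83.7  14. ]
 [478.9  58.7  14. ]
 [478.8  13.1  14. ]
 [478.3 -16.6  14. ]
 [477.8 -62.4  14. ]]
wall ends [[580.   73.5  90. ]
 [578.9  -1.7  90. ]
 [578.3 -78.3  90. ]
 [645.4  73.6  90. ]
 [645.   -2.9  90. ]
 [644.3 -79.4  90. ]]
cups [[607.4  35.8 120. ]] [[609.1 -41.2  87. ]]
board [[651.5 318.3  15. ]
 [640.1 124.8  15. ]
 [493.  131.9  15. ]
 [504.6 323.1  15. ]]
[[184.8 279.8]
 [284.5 242.4]
 [321.6 211.9]
 [423.4 193.8]
 [271.6 217.5]]
pot ((443.0186767578125, 289.66424560546875), (43.21866226196289, 45.92985916137695), 99.7572250366211) [[ 561.10896683 -217.12739264   40.        ]]
```

View pics/c1.png

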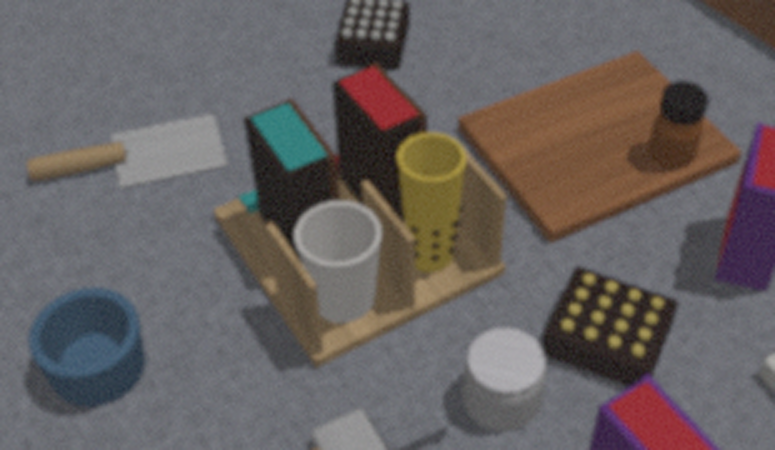

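The two cameras agree to about 1 mm.

| Item | x, y (mm) | Yaw |
|---|---|---|
| Rack | (567.5, -2.2) | -0.7° |
| Red block | (534.5, 37) | |
| Teal block | (535.3, -38) | |
| Board | (572, 224.5) | -3.4° |
| Pot | (560.5, -216) | |

The sizes match the ones given. I'll move towards the red block with the fingers part open.

>>> send_rows([
  [[0.036,-0.058,0,0.004],[0.071,-0.116,0,0.008],[0.107,-0.174,0,0.012],[0.142,-0.232,0,0.016],[0.178,-0.29,0,0.02],[0.213,-0.348,0,0.024],[0.249,-0.406,0,0.028],[0.285,-0.464,0,0.032],[0.32,-0.522,0,0.036],[0.356,-0.58,0,0.04],[0.391,-0.638,0,0.044],[0.427,-0.697,0,0.048]],
], hand=-0.4, newtons=25)

```text
clock: 1.1
position: [364.0, 314.4, 230.4]
eef_rot: [-0.0, 0.005, 1.0, -0.0]
force: [-0.2, 0.2, -0.1]
grip_width: 60.9
gripper_force: 0.0
```

>>> send_rows([
  [[0.036,-0.058,0,0],[0.071,-0.116,0,0],[0.107,-0.174,0,0],[0.142,-0.232,0,0],[0.178,-0.29,0,0],[0.213,-0.348,0,0],[0.249,-0.406,0,0],[0.285,-0.464,0,0],[0.338,-0.551,0,0],[0.391,-0.638,0,0],[0.427,-0.697,0,0],[0.427,-0.697,0,0]],
])

```text
clock: 2.1
position: [536.2, 30.4, 230.4]
eef_rot: [0.0, 0.01, 1.0, -0.001]
force: [-0.2, -0.6, 0.1]
grip_width: 61.1
gripper_force: 0.0
```

>>> send_rows([
  [[0,0,0,0],[0,0,0,0],[0,0,0,0]],
])

```text
clock: 2.35
position: [534.0, 38.3, 230.4]
eef_rot: [-0.0, 0.005, 1.0, 0.0]
force: [0.0, -0.0, -0.3]
grip_width: 61.2
gripper_force: 0.0
```

```bash
python3 - <<'E'
from h import *
for n in("wrist",):
    s=status.observe(); print(s["position"],s["eef_rot"],s["clock"]); a=cams.grab_frame(n)
    cv2.imwrite(f"pics/w1.png",a[:,:,::-1]); print(cams.camera_params(n))
E
```

```text
[534.00756744  38.31305947 230.38340828] [-2.93475648e-04  5.05811323e-03  9.99987134e-01  2.48785597e-04] 2.35
{'fx': 345.1129615035785, 'fy': 345.1129615035785, 'cx': 320.4690821423481, 'cy': 244.37032687524822, 'distortion': array([0.023573, 0.      , 0.      , 0.      , 0.      ]), 'xyz': array([462.31471247,  39.13408306, 385.62733834]), 'orientation': array([0.09325788, 0.70453105, 0.69730907, 0.09326859])}
```

View pics/w1.png

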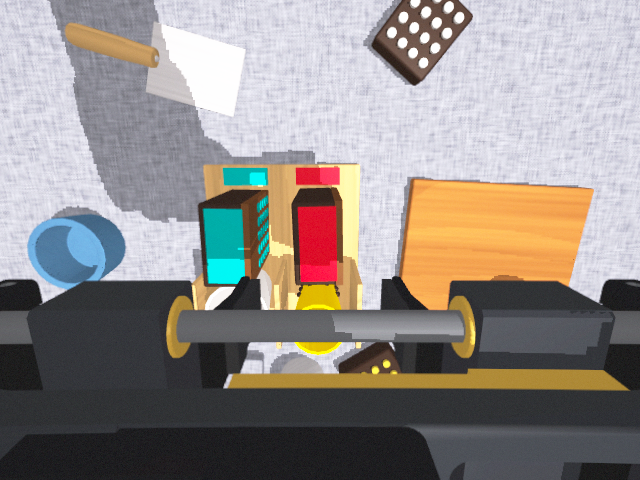

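The wrist view shows the red block (318,240) centred between the fingers, the red tab at (318,176) and the teal tab at (245,177). Going down and gripping.

>>> send_rows([
  [[0,0,-0.04,0],[0,0,-0.08,0],[0,0,-0.12,0],[0,0,-0.16,0],[0,0,-0.2,0],[0,0,-0.24,0],[0,0,-0.28,0],[0,0,-0.31,0],[0,0,-0.335,0],[0,0,-0.35,0],[0,0,-0.355,0],[0,0,-0.355,0]],
])

```text
clock: 3.4
position: [534.5, 37.0, 88.5]
eef_rot: [-0.0, 0.006, 1.0, 0.0]
force: [-0.7, -0.2, -0.5]
grip_width: 61.1
gripper_force: 0.0
```

>>> send_rows([
  [[0,0,0,0],[0,0,0,0],[0,0,0,0],[0,0,0,0],[0,0,0,0],[0,0,0,0],[0,0,0,0],[0,0,0,0]],
], hand=1, newtons=25)

```text
clock: 4.07
position: [534.8, 36.9, 88.9]
eef_rot: [0.0, 0.006, 1.0, 0.0]
force: [-0.0, -0.1, 4.8]
grip_width: 39.8
gripper_force: 24.8
```

>>> send_rows([
  [[0,0,0.03,0],[0,0,0.07,0],[0,0,0.12,0],[0,0,0.18,0],[0,0,0.24,0],[0,0.02,0.29,0],[0,0.06,0.33,0],[0,0.12,0.34,0],[0.01,0.18,0.34,0],[0.02,0.24,0.34,0],[0.03,0.3,0.34,0],[0.035,0.36,0.34,0]],
])

```text
clock: 5.07
position: [548.4, 181.9, 225.0]
eef_rot: [-0.0, 0.006, 1.0, -0.0]
force: [0.5, 1.3, -1.9]
grip_width: 40.0
gripper_force: 24.8
```

>>> send_rows([
  [[0.002,0.06,0,0],[0.004,0.12,0,0],[0.004,0.17,0,0],[0.004,0.205,0,0],[0.004,0.222,0,0],[0.004,0.226,-0.02,0],[0.004,0.226,-0.06,0],[0.004,0.226,-0.11,0],[0.004,0.226,-0.16,0],[0.004,0.226,-0.21,0],[0.004,0.226,-0.25,0],[0.004,0.226,-0.28,0]],
])

```text
clock: 6.07
position: [549.8, 269.1, 110.7]
eef_rot: [-0.001, 0.007, 1.0, -0.001]
force: [-1.0, -0.2, -1.6]
grip_width: 39.8
gripper_force: 24.8
```

>>> send_rows([
  [[0,0,-0.015,0],[0,0,-0.03,0],[0,0,-0.04,0],[0,0,-0.045,0],[0,0,-0.048,0],[0,0,-0.05,0],[0,0,-0.052,0],[0,0,-0.052,0]],
])

```text
clock: 6.73
position: [550.3, 271.5, 92.0]
eef_rot: [0.0, 0.006, 1.0, 0.0]
force: [-0.6, 0.1, -1.4]
grip_width: 39.9
gripper_force: 24.8
```

>>> send_rows([
  [[0,0,0,0],[0,0,0,0],[0,0,0,0],[0,0,0,0],[0,0,0.03,0],[0,0,0.07,0],[0,0,0.12,0],[0,0,0.18,0],[0,0,0.24,0],[0,0,0.3,0],[0,0,0.34,0],[0,0,0.345,0]],
], hand=-0.4)

```text
clock: 7.73
position: [551.5, 271.8, 234.5]
eef_rot: [0.003, 0.006, 1.0, 0.002]
force: [0.4, 1.1, -0.0]
grip_width: 60.7
gripper_force: 0.0
```

>>> send_rows([
  [[-0.002,-0.04,0,0],[-0.006,-0.11,0,0],[-0.01,-0.2,0,0],[-0.014,-0.29,0,0],[-0.018,-0.38,0,0],[-0.022,-0.47,0,0],[-0.026,-0.56,0,0],[-0.03,-0.65,0,0],[-0.034,-0.72,0,0],[-0.037,-0.76,0,0],[-0.037,-0.774,0,0],[-0.037,-0.774,0,0]],
])

```text
clock: 8.73
position: [534.7, -40.0, 229.4]
eef_rot: [-0.0, 0.008, 1.0, -0.0]
force: [0.2, -0.2, 0.1]
grip_width: 61.1
gripper_force: 0.0
```

>>> send_rows([
  [[0,0,0,0],[0,0,-0.04,0],[0,0,-0.08,0],[0,0,-0.12,0],[0,0,-0.16,0],[0,0,-0.2,0],[0,0,-0.24,0],[0,0,-0.28,0],[0,0,-0.31,0],[0,0,-0.34,0],[0,0,-0.353,0],[0,0,-0.353,0]],
])

```text
clock: 9.73
position: [534.7, -37.7, 87.4]
eef_rot: [-0.001, 0.006, 1.0, -0.0]
force: [-0.7, 0.2, 0.1]
grip_width: 60.9
gripper_force: 0.0
```

>>> send_rows([
  [[0,0,0,0],[0,0,0,0],[0,0,0,0],[0,0,0,0],[0,0,0,0],[0,0,0,0],[0,0,0,0]],
], hand=1, newtons=25)

```text
clock: 10.32
position: [535.7, -38.3, 89.1]
eef_rot: [0.0, 0.006, 1.0, 0.0]
force: [0.2, -0.2, 5.3]
grip_width: 39.7
gripper_force: 24.9
```

>>> send_rows([
  [[0,0,0.03,0],[0,0,0.07,0],[0,0,0.12,0],[0,0,0.18,0],[0,0,0.24,0],[0,0.02,0.29,0],[0,0.06,0.33,0],[0,0.12,0.34,0],[0.01,0.18,0.34,0],[0.02,0.24,0.34,0],[0.023,0.3,0.34,0],[0.023,0.36,0.34,0]],
])

```text
clock: 11.32
position: [544.3, 106.6, 225.0]
eef_rot: [-0.0, 0.006, 1.0, -0.0]
force: [-0.1, -0.6, -2.5]
grip_width: 39.9
gripper_force: 24.9
```

>>> send_rows([
  [[0,0.06,0,0],[0,0.11,0,0],[0,0.15,0,0],[0,0.175,0,0],[0,0.188,0,0],[0,0.188,-0.02,0],[0,0.188,-0.06,0],[0,0.188,-0.11,0],[0,0.188,-0.16,0],[0,0.188,-0.21,0],[0,0.188,-0.25,0],[0,0.188,-0.28,0]],
])

```text
clock: 12.32
position: [543.9, 178.9, 110.6]
eef_rot: [-0.001, 0.007, 1.0, -0.001]
force: [0.1, -1.0, -2.2]
grip_width: 39.8
gripper_force: 24.9
```

>>> send_rows([
  [[0,0,-0.015,0],[0,0,-0.03,0],[0,0,-0.04,0],[0,0,-0.045,0],[0,0,-0.048,0],[0,0,-0.05,0],[0,0,-0.052,0],[0,0,-0.052,0]],
])

```text
clock: 12.98
position: [544.8, 181.0, 92.2]
eef_rot: [0.0, 0.006, 1.0, 0.0]
force: [-0.6, 0.2, -1.4]
grip_width: 39.7
gripper_force: 24.9
```

>>> send_rows([
  [[0,0,0,0],[0,0,0,0],[0,0,0,0],[0,0,0,0],[0,0,0.03,0],[0,0,0.07,0],[0,0,0.12,0],[0,0,0.18,0],[0,0,0.24,0],[0,0,0.3,0],[0,0,0.34,0],[0,0,0.345,0]],
], hand=-0.4)

```text
clock: 13.98
position: [546.0, 181.3, 234.4]
eef_rot: [0.003, 0.006, 1.0, 0.001]
force: [0.7, -0.6, -0.6]
grip_width: 61.0
gripper_force: 0.0
```

```bash
python3 - <<'E'
from h import *
s=status.observe(); print(s["qpos"].round(2),s["position"].round(1))
a=cams.grab_frame("top")[:,:,::-1]; b=cams.grab_frame("scene")[:,:,::-1]
cv2.imwrite("pics/m2.png",np.hstack([a[200:360,100:400],b[140:300,210:460]]).repeat(1,0)); 
cv2.imwrite("pics/m2.png",cv2.resize(np.hstack([cv2.resize(a[200:360,100:390],None,fx=1.3,fy=1.3),cv2.resize(b[140:300,200:450],None,fx=1.3,fy=1.3)]),(800,237)))
E
```

```text
[-0.72  0.22  0.37  1.62 -0.08  1.32  1.22] [546.  181.3 234.4]
```

View pics/m2.png

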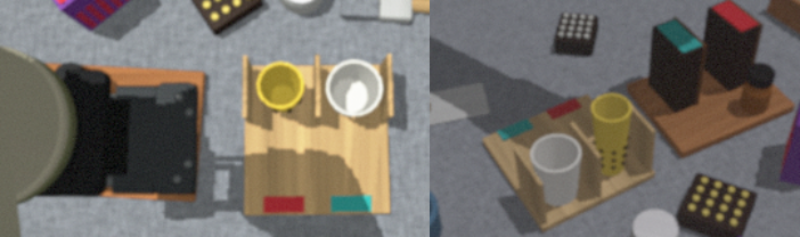

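Both blocks stand upright on the board (composite at about (676,65) and (732,45)), and both tabs and cups are now clear. Next is the liner, gripped along x.

>>> send_rows([
  [[0.005,-0.02,0,-0.015],[0.02,-0.06,0,-0.033],[0.035,-0.11,0,-0.051],[0.05,-0.17,0,-0.069],[0.07,-0.23,0,-0.087],[0.09,-0.3,0,-0.105],[0.11,-0.36,0,-0.123],[0.125,-0.42,0,-0.141],[0.14,-0.47,0,-0.159],[0.15,-0.51,0,-0.177],[0.158,-0.54,0,-0.195],[0.161,-0.555,0,-0.213]],
], hand=-0.8, newtons=15)

```text
clock: 15.08
position: [608.4, -43.5, 228.6]
eef_rot: [-0.0, 0.628, 0.778, -0.001]
force: [0.6, -0.4, 0.1]
grip_width: 78.2
gripper_force: 0.0
```

>>> send_rows([
  [[0,0,0,-0.015],[0,0,0,-0.03],[0,0,0,-0.037],[0,0,-0.03,-0.037],[0,0,-0.07,-0.037],[0,0,-0.11,-0.037],[0,0,-0.15,-0.037],[0,0,-0.18,-0.037],[0,0,-0.2,-0.037],[0,0,-0.21,-0.037],[0,0,-0.21,-0.037],[0,0,-0.21,-0.037]],
])

```text
clock: 16.08
position: [609.1, -41.2, 146.1]
eef_rot: [0.0, 0.711, 0.703, 0.0]
force: [0.3, -0.1, 0.8]
grip_width: 78.7
gripper_force: 0.0
```

>>> send_rows([
  [[0,0,-0.03,0],[0,0,-0.06,0],[0,0,-0.1,0],[0,0,-0.14,0],[0,0,-0.17,0],[0,0,-0.19,0],[0,0,-0.2,0],[0,0,-0.204,0],[0,0,-0.204,0],[0,0,-0.204,0]],
])

```text
clock: 16.92
position: [609.4, -41.2, 64.8]
eef_rot: [0.0, 0.711, 0.703, 0.0]
force: [-0.2, 0.1, 0.3]
grip_width: 78.5
gripper_force: 0.0
```

>>> send_rows([
  [[0,0,0,0],[0,0,0,0],[0,0,0,0],[0,0,0,0],[0,0,0,0],[0,0,0,0],[0,0,0,0],[0,0,0,0]],
], hand=1, newtons=15)

```text
clock: 17.58
position: [609.1, -41.1, 64.4]
eef_rot: [0.0, 0.711, 0.703, 0.0]
force: [-0.4, -0.3, 2.1]
grip_width: 56.7
gripper_force: 14.8
```

>>> send_rows([
  [[0,0,0.02,0],[0,0,0.05,0],[0,0,0.09,0],[0,0,0.14,0],[0,0,0.2,0],[0,0,0.25,0],[0,0,0.28,0],[0,0,0.29,0],[0,0,0.29,0],[0,0,0.29,0]],
])

```text
clock: 18.42
position: [608.5, -41.0, 179.4]
eef_rot: [-0.0, 0.711, 0.703, -0.0]
force: [-0.4, 0.7, -0.8]
grip_width: 56.5
gripper_force: 14.9
```

>>> send_rows([
  [[-0.005,-0.02,0,0],[-0.02,-0.06,0,0],[-0.035,-0.11,0,0],[-0.05,-0.17,0,0],[-0.065,-0.23,0,0],[-0.08,-0.29,0,0],[-0.095,-0.34,0,0],[-0.108,-0.39,0,0],[-0.118,-0.42,0,0],[-0.121,-0.437,0,0],[-0.121,-0.437,0,0],[-0.121,-0.437,0,0]],
])

```text
clock: 19.42
position: [560.7, -215.2, 179.7]
eef_rot: [-0.0, 0.711, 0.703, 0.0]
force: [0.7, -0.8, -1.0]
grip_width: 56.5
gripper_force: 14.9
```

```bash
python3 - <<'E'
from h import *
s=status.observe(); print(s["qpos"].round(2),s["position"].round(1))
b=cams.grab_frame("scene")[:,:,::-1]; S=cam("scene")
p=s["position"]
th=np.linspace(0,2*np.pi,40,endpoint=False); ring=lambda c,z,r:[(c[0]+r*np.cos(t),c[1]+r*np.sin(t),z) for t in th]
x0,y0,f=110,150,4
a=cv2.resize(b[y0:y0+145,x0:x0+190],None,fx=f,fy=f,interpolation=cv2.INTER_CUBIC)
for P,col in((ring((560.5,-216),46,38.5),(0,0,255)),(ring(p,p[2]-52.2,23),(0,255,0)),(ring(p,p[2]+22.8,30),(0,255,0))):
    for u,v in proj(S,P): cv2.circle(a,(int((u-x0+.5)*f),int((v-y0+.5)*f)),1,col,-1)
cv2.imwrite("pics/s3.png",a)
E
```

```text
[-0.31  0.38  0.76  1.63 -0.27  1.24  0.49] [ 560.7 -215.2  179.7]
```

View pics/s3.png

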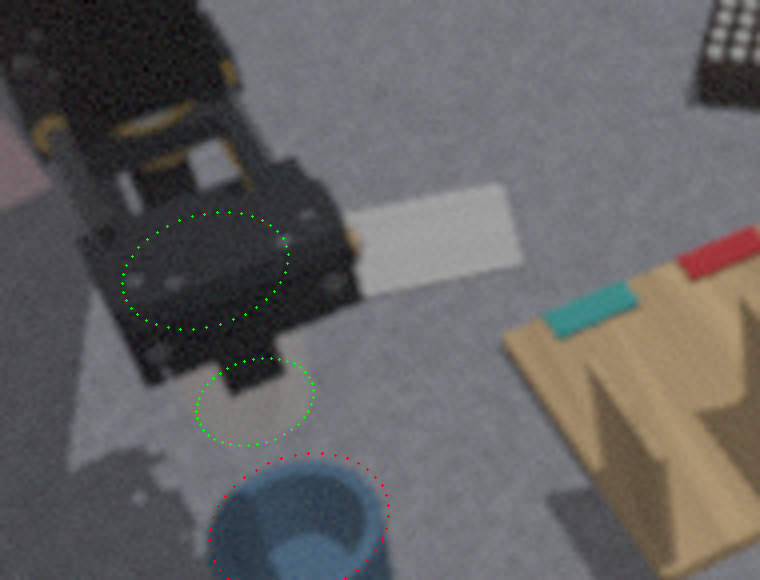

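The predicted liner foot (green) and pot rim (red) overlie the image, so the alignment is good. Lowering.

>>> send_rows([
  [[0,0,-0.02,0],[0,0,-0.05,0],[0,0,-0.09,0],[0,0,-0.13,0],[0,0,-0.17,0],[0,0,-0.2,0],[0,0,-0.225,0],[0,0,-0.245,0],[0,0,-0.26,0],[0,0,-0.26,0],[0,0,-0.26,0]],
])

```text
clock: 20.38
position: [560.6, -216.0, 76.3]
eef_rot: [0.0, 0.711, 0.703, 0.0]
force: [0.5, 0.4, -0.5]
grip_width: 56.5
gripper_force: 14.9
```

>>> send_rows([
  [[0,0,-0.008,0],[0,0,-0.016,0],[0,0,-0.024,0],[0,0,-0.03,0],[0,0,-0.034,0],[0,0,-0.038,0],[0,0,-0.041,0],[0,0,-0.043,0],[0,0,-0.043,0]],
])

```text
clock: 21.13
position: [560.6, -216.0, 59.0]
eef_rot: [0.0, 0.711, 0.703, 0.0]
force: [0.6, -0.7, 0.3]
grip_width: 56.3
gripper_force: 14.9
```

>>> send_rows([
  [[0,0,-0.003,0],[0,0,-0.005,0],[0,0,-0.006,0],[0,0,-0.006,0]],
])

```text
clock: 21.47
position: [561.4, -216.3, 57.8]
eef_rot: [0.001, 0.711, 0.703, 0.001]
force: [0.4, 0.1, 8.5]
grip_width: 56.5
gripper_force: 14.7
```

It is touching the floor at the expected height (8.5 N). Release and lift.

>>> send_rows([
  [[0,0,0.003,0],[0,0,0.003,0],[0,0,0.003,0],[0,0,0.003,0],[0,0,0.02,0],[0,0,0.05,0],[0,0,0.1,0],[0,0,0.17,0],[0,0,0.25,0],[0,0,0.33,0],[0,0,0.41,0],[0,0,0.43,0]],
], hand=-0.8)

```text
clock: 22.47
position: [562.0, -217.2, 235.0]
eef_rot: [0.003, 0.712, 0.702, 0.002]
force: [0.6, 0.0, 0.7]
grip_width: 78.5
gripper_force: 0.0
```

>>> send_rows([
  [[0.005,0.03,0,0],[0.02,0.09,0,0],[0.035,0.16,0,0],[0.05,0.24,0,0],[0.065,0.32,0,0],[0.08,0.4,0,0],[0.095,0.48,0,0],[0.108,0.55,0,0],[0.118,0.6,0,0],[0.12,0.629,0,0],[0.12,0.629,0,0],[0.12,0.629,0,0]],
])

```text
clock: 23.47
position: [608.0, 35.4, 228.0]
eef_rot: [-0.0, 0.711, 0.703, -0.001]
force: [0.6, -0.6, -0.4]
grip_width: 78.3
gripper_force: 0.0
```

```bash
python3 - <<'E'
from h import *
b=cams.grab_frame("scene")[:,:,::-1]; S=cam("scene")
th=np.linspace(0,2*np.pi,40,endpoint=False); ring=lambda c,z,r:[(c[0]+r*np.cos(t),c[1]+r*np.sin(t),z) for t in th]
x0,y0,f=140,200,5
a=cv2.resize(b[y0:y0+115,x0:x0+90],None,fx=f,fy=f,interpolation=cv2.INTER_CUBIC)
t=cams.grab_frame("top")[:,:,::-1]; T=cam("top")
X0,Y0=400,240
c=cv2.resize(t[Y0:Y0+115,X0:X0+70],None,fx=f,fy=f,interpolation=cv2.INTER_CUBIC)
for P,col in((ring((560.5,-216),46,38.5),(0,0,255)),(ring((560.5,-216),81,30),(0,255,0))):
    for u,v in proj(S,P): cv2.circle(a,(int((u-x0+.5)*f),int((v-y0+.5)*f)),1,col,-1)
    for u,v in proj(T,P): cv2.circle(c,(int((u-X0+.5)*f),int((v-Y0+.5)*f)),1,col,-1)
cv2.imwrite("pics/s4.png",np.hstack([a,c]))
E
```

```text
(no output)
```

View pics/s4.png

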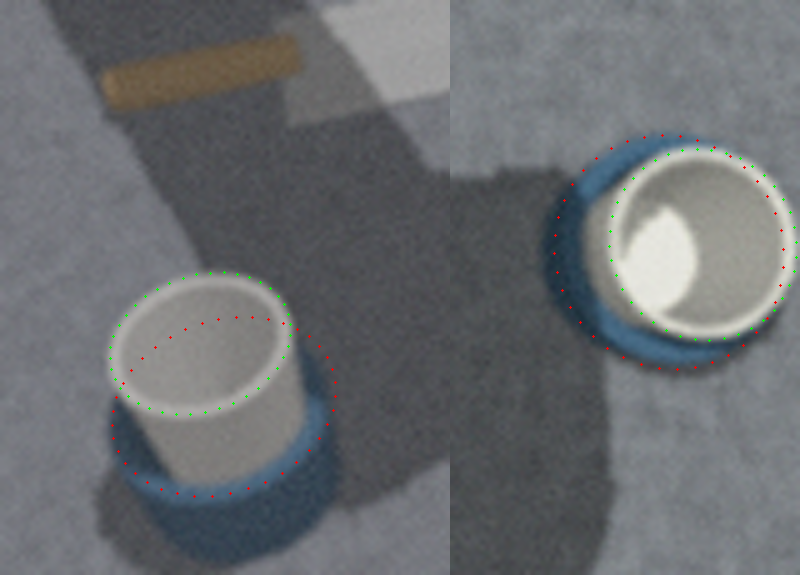

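The liner rim sits exactly on the predicted ring at z 81, so it is fully seated. Now the sieve.

>>> send_rows([
  [[0,0,-0.03,0],[0,0,-0.07,0],[0,0,-0.11,0],[0,0,-0.15,0],[0,0,-0.19,0],[0,0,-0.23,0],[0,0,-0.27,0],[0,0,-0.3,0],[0,0,-0.32,0],[0,0,-0.334,0],[0,0,-0.334,0],[0,0,-0.334,0]],
])

```text
clock: 24.57
position: [608.7, 35.5, 95.3]
eef_rot: [0.0, 0.711, 0.703, 0.0]
force: [0.7, -1.0, 0.4]
grip_width: 78.3
gripper_force: 0.0
```

>>> send_rows([
  [[0,0,0,0],[0,0,0,0],[0,0,0,0],[0,0,0,0],[0,0,0,0],[0,0,0,0],[0,0,0,0],[0,0,0,0],[0,0,0,0]],
], hand=1, newtons=15)

```text
clock: 25.32
position: [608.7, 35.7, 95.1]
eef_rot: [0.0, 0.711, 0.703, 0.0]
force: [0.8, 0.2, 1.5]
grip_width: 46.3
gripper_force: 14.8
```

>>> send_rows([
  [[0,0,0.02,0],[0,0,0.05,0],[0,0,0.09,0],[0,0,0.14,0],[0,0,0.2,0],[0,0,0.26,0],[0,0,0.31,0],[0,0,0.34,0],[0,0,0.35,0],[0,0,0.35,0]],
])

```text
clock: 26.15
position: [608.8, 35.7, 235.9]
eef_rot: [0.0, 0.711, 0.703, 0.001]
force: [0.1, 0.2, -1.0]
grip_width: 46.4
gripper_force: 14.9
```

>>> send_rows([
  [[-0.005,-0.03,0,0],[-0.02,-0.09,0,0],[-0.035,-0.16,0,0],[-0.05,-0.24,0,0],[-0.065,-0.32,0,0],[-0.08,-0.4,0,0],[-0.095,-0.48,0,0],[-0.108,-0.55,0,0],[-0.118,-0.6,0,0],[-0.12,-0.629,0,0],[-0.12,-0.629,0,0],[-0.12,-0.629,0,0]],
])

```text
clock: 27.15
position: [560.3, -215.6, 234.1]
eef_rot: [-0.001, 0.712, 0.703, -0.0]
force: [0.5, 0.9, -0.2]
grip_width: 46.0
gripper_force: 14.9
```

>>> send_rows([
  [[0,0,-0.02,0],[0,0,-0.05,0],[0,0,-0.08,0],[0,0,-0.11,0],[0,0,-0.13,0],[0,0,-0.14,0],[0,0,-0.14,0],[0,0,-0.14,0]],
])

```text
clock: 27.82
position: [560.5, -215.9, 179.0]
eef_rot: [0.0, 0.711, 0.703, -0.0]
force: [0.7, -0.4, 0.7]
grip_width: 46.3
gripper_force: 14.9
```

```bash
python3 - <<'E'
from h import *
s=status.observe(); p=s["position"]; print(p.round(1))
b=cams.grab_frame("scene")[:,:,::-1]; S=cam("scene")
th=np.linspace(0,2*np.pi,40,endpoint=False); ring=lambda c,z,r:[(c[0]+r*np.cos(t),c[1]+r*np.sin(t),z) for t in th]
x0,y0,f=110,180,4
a=cv2.resize(b[y0:y0+145,x0:x0+150],None,fx=f,fy=f,interpolation=cv2.INTER_CUBIC)
for P,col in((ring((560.5,-216),81,30),(0,0,255)),(ring(p,p[2]-83,17),(0,255,0))):
    for u,v in proj(S,P): cv2.circle(a,(int((u-x0+.5)*f),int((v-y0+.5)*f)),1,col,-1)
cv2.imwrite("pics/s5.png",a)
E
```

```text
[ 560.5 -215.9  179. ]
```

View pics/s5.png

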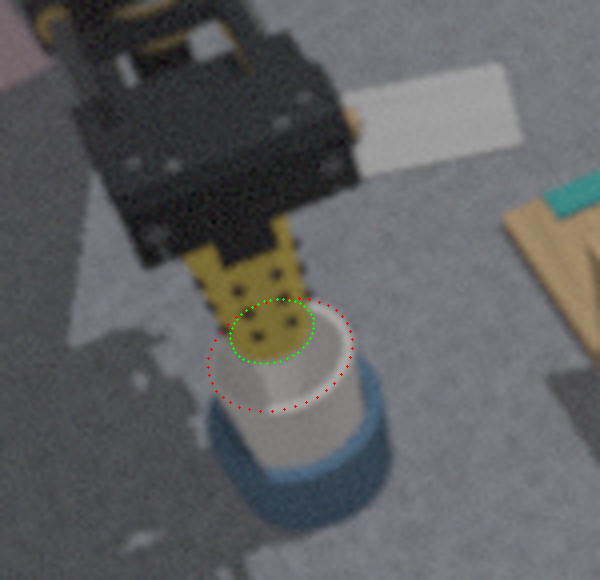

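The sieve foot lines up with its prediction, centred over the liner. Lowering.

>>> send_rows([
  [[0,0,-0.02,0],[0,0,-0.04,0],[0,0,-0.065,0],[0,0,-0.09,0],[0,0,-0.115,0],[0,0,-0.14,0],[0,0,-0.16,0],[0,0,-0.175,0],[0,0,-0.185,0],[0,0,-0.19,0],[0,0,-0.19,0]],
])

```text
clock: 28.78
position: [560.4, -215.9, 102.7]
eef_rot: [-0.0, 0.711, 0.703, -0.0]
force: [-0.9, -0.3, 0.7]
grip_width: 46.0
gripper_force: 14.9
```

>>> send_rows([
  [[0,0,-0.006,0],[0,0,-0.012,0],[0,0,-0.017,0],[0,0,-0.021,0],[0,0,-0.024,0],[0,0,-0.026,0],[0,0,-0.027,0],[0,0,-0.027,0]],
])

```text
clock: 29.45
position: [560.8, -216.2, 93.0]
eef_rot: [0.0, 0.711, 0.703, 0.0]
force: [-1.3, 0.9, 6.5]
grip_width: 46.1
gripper_force: 14.8
```

Contact at TCP z 93, as predicted. Release and lift.

>>> send_rows([
  [[0,0,0.002,0],[0,0,0.002,0],[0,0,0.002,0],[0,0,0.002,0],[0,0,0.02,0],[0,0,0.05,0],[0,0,0.1,0],[0,0,0.16,0],[0,0,0.23,0],[0,0,0.3,0],[0,0,0.34,0],[0,0,0.345,0]],
], hand=-0.8)

```text
clock: 30.45
position: [561.8, -216.9, 235.0]
eef_rot: [0.003, 0.712, 0.703, 0.002]
force: [-0.1, 0.3, -0.5]
grip_width: 78.2
gripper_force: 0.0
```

>>> send_rows([
  [[0,0.03,0,0.015],[0,0.09,0,0.033],[0,0.16,0,0.051],[0,0.24,0,0.069],[0,0.32,0,0.087],[0,0.4,0,0.105],[0,0.49,0,0.123],[0,0.58,0,0.141],[0,0.67,0,0.159],[0,0.76,0,0.177],[-0.02,0.85,0,0.195],[-0.04,0.92,0,0.213]],
], hand=-0.4)

```text
clock: 31.45
position: [543.7, 155.1, 230.1]
eef_rot: [-0.0, 0.118, 0.993, 0.0]
force: [0.6, -0.9, -0.4]
grip_width: 60.8
gripper_force: 0.0
```

```bash
python3 - <<'E'
from h import *
s=status.observe(); p=s["position"]; print(p.round(1))
b=cams.grab_frame("scene")[:,:,::-1]; S=cam("scene")
th=np.linspace(0,2*np.pi,40,endpoint=False); ring=lambda c,z,r:[(c[0]+r*np.cos(t),c[1]+r*np.sin(t),z) for t in th]
x0,y0,f=140,200,5
a=cv2.resize(b[y0:y0+115,x0:x0+90],None,fx=f,fy=f,interpolation=cv2.INTER_CUBIC)
t=cams.grab_frame("top")[:,:,::-1]; T=cam("top")
X0,Y0=400,240
c=cv2.resize(t[Y0:Y0+115,X0:X0+70],None,fx=f,fy=f,interpolation=cv2.INTER_CUBIC)
for P,col in((ring((560.5,-216),118,24),(0,0,255)),(ring((560.5,-216),81,30),(0,255,0))):
    for u,v in proj(S,P): cv2.circle(a,(int((u-x0+.5)*f),int((v-y0+.5)*f)),1,col,-1)
    for u,v in proj(T,P): cv2.circle(c,(int((u-X0+.5)*f),int((v-Y0+.5)*f)),1,col,-1)
cv2.imwrite("pics/s6.png",np.hstack([a,c]))
# blocks on board via scene
h=cv2.cvtColor(b,cv2.COLOR_BGR2HSV).astype(int); H,sa,v=h[...,0],h[...,1],h[...,2]
for k,m,pt in(("red",((H<6)|(H>172))&(sa>130)&(v>90),(550,271,120)),("teal",(abs(H-87)<8)&(sa>110)&(v>90),(544.6,181,120))):
    m=cv2.morphologyEx(m.astype(np.uint8),cv2.MORPH_OPEN,np.ones((3,3)))
    _,l=cv2.connectedComponents(m); u=proj(S,[pt])[0].round().astype(int); i=l[u[1],u[0]]
    if i==0: print(k,"miss",u); continue
    w=back(S,np.argwhere(l==i)[:,::-1],120); print(k,len(w),w.mean(0).round(1),cv2.minAreaRect(w[:,:2].astype(np.float32)))
E
```

```text
[543.7 155.1 230.1]
red 313 [550.5 272.1 120. ] ((550.0407104492188, 272.1963195800781), (63.87175369262695, 32.811004638671875), 1.0271391868591309)
teal miss [368 164]
```

View pics/s6.png

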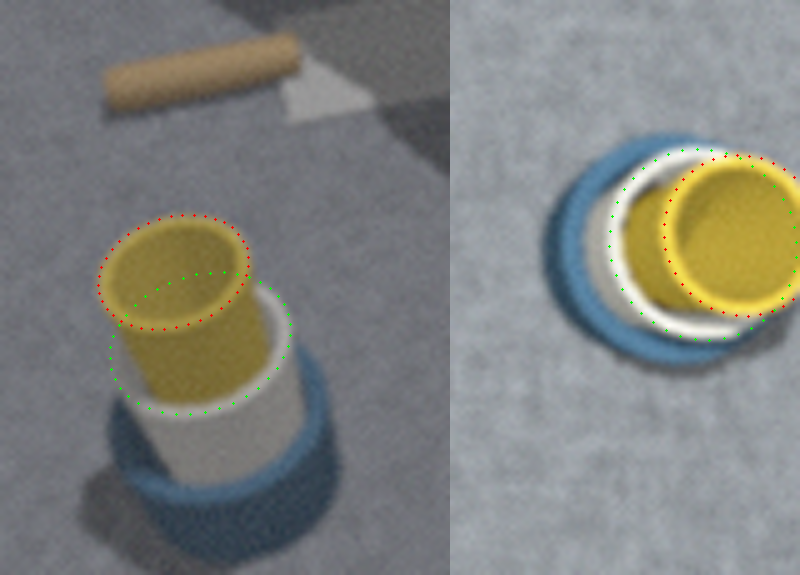

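Both cups are fully nested, with both rims on the predicted rings. Now I'll refine the tab positions for the return.

```bash
python3 - <<'E'
from h import *
for n in("scene","top"):
    b=cams.grab_frame(n)[:,:,::-1]; S=cam(n)
    h=cv2.cvtColor(b,cv2.COLOR_BGR2HSV).astype(int); H,sa,v=h[...,0],h[...,1],h[...,2]
    for k,m,pt in(("red",((H<6)|(H>172))&(sa>130)&(v>70),(488,36,16)),("teal",(abs(H-87)<8)&(sa>110)&(v>70),(487,-39.5,16))):
        _,l=cv2.connectedComponents(m.astype(np.uint8)); u=proj(S,[pt])[0].round().astype(int); i=l[u[1],u[0]]
        if i==0: print(n,k,"miss",u,h[u[1],u[0]]); continue
        w=back(S,np.argwhere(l==i)[:,::-1],16); print(n,k,len(w),w.mean(0).round(1),cv2.minAreaRect(w[:,:2].astype(np.float32)))
E
```

```text
scene red 131 [489.4  34.9  16. ] ((489.1180419921875, 35.479209899902344), (46.16752243041992, 18.482023239135742), 89.51378631591797)
scene teal 125 [487.8 -40.6  16. ] ((487.8062744140625, -40.58086395263672), (42.524532318115234, 16.22593116760254), 89.84798431396484)
top red 278 [487.3  37.   16. ] ((486.71435546875, 36.64004135131836), (43.447349548339844, 16.41130256652832), 89.09640502929688)
top teal 236 [486.9 -39.3  16. ] ((486.17962646484375, -39.44438934326172), (41.95292282104492, 14.794065475463867), 88.93516540527344)
```

>>> send_rows([
  [[0,0.03,0,0.015],[0,0.06,0,0.03],[0,0.072,0,0.037],[0,0.072,0,0.037],[0,0.072,0,0.037],[0,0.072,-0.03,0.037],[0,0.072,-0.07,0.037],[0,0.072,-0.11,0.037],[0,0.072,-0.15,0.037],[0,0.072,-0.19,0.037],[0,0.072,-0.22,0.037],[0,0.072,-0.24,0.037]],
])

```text
clock: 32.65
position: [543.9, 179.7, 132.2]
eef_rot: [-0.001, 0.007, 1.0, -0.001]
force: [0.2, 0.4, -0.6]
grip_width: 60.9
gripper_force: 0.0
```

>>> send_rows([
  [[0,0,-0.03,0],[0,0,-0.06,0],[0,0,-0.085,0],[0,0,-0.1,0],[0,0,-0.105,0],[0,0,-0.105,0],[0,0,-0.105,0]],
])

```text
clock: 33.23
position: [544.8, 181.0, 92.6]
eef_rot: [0.0, 0.006, 1.0, 0.0]
force: [0.7, -1.2, 0.7]
grip_width: 60.7
gripper_force: 0.0
```

>>> send_rows([
  [[0,0,0,0],[0,0,0,0],[0,0,0,0],[0,0,0,0],[0,0,0,0],[0,0,0,0],[0,0,0,0]],
], hand=1, newtons=25)

```text
clock: 33.82
position: [544.7, 181.0, 92.4]
eef_rot: [0.0, 0.006, 1.0, 0.0]
force: [0.0, -0.1, 2.8]
grip_width: 39.7
gripper_force: 24.9
```

>>> send_rows([
  [[0,0,0.03,0],[0,0,0.07,0],[0,0,0.12,0],[0,0,0.18,0],[0,0,0.24,0],[0,-0.02,0.29,0],[0,-0.06,0.33,0],[0,-0.12,0.34,0],[-0.01,-0.18,0.34,0],[-0.015,-0.24,0.34,0],[-0.018,-0.3,0.34,0],[-0.018,-0.36,0.34,0]],
])

```text
clock: 34.82
position: [536.7, 35.7, 228.8]
eef_rot: [-0.0, 0.006, 1.0, 0.0]
force: [0.2, -0.1, -2.2]
grip_width: 39.9
gripper_force: 24.9
```

>>> send_rows([
  [[0,-0.06,0,0],[0,-0.11,0,0],[0,-0.15,0,0],[0,-0.18,0,0],[0,-0.194,0,0],[0,-0.194,-0.02,0],[0,-0.194,-0.06,0],[0,-0.194,-0.11,0],[0,-0.194,-0.16,0],[0,-0.194,-0.21,0],[0,-0.194,-0.25,0],[0,-0.194,-0.28,0]],
])

```text
clock: 35.82
position: [536.5, -39.1, 114.1]
eef_rot: [-0.001, 0.005, 1.0, 0.0]
force: [0.4, -0.8, -1.6]
grip_width: 40.0
gripper_force: 24.9
```

>>> send_rows([
  [[0,0,-0.02,0],[0,0,-0.04,0],[0,0,-0.05,0],[0,0,-0.058,0],[0,0,-0.062,0],[0,0,-0.065,0],[0,0,-0.066,0],[0,0,-0.066,0]],
])

```text
clock: 36.48
position: [537.5, -40.7, 90.1]
eef_rot: [0.0, 0.006, 1.0, 0.0]
force: [-0.1, -0.5, -1.6]
grip_width: 39.9
gripper_force: 24.9
```

>>> send_rows([
  [[0,0,-0.002,0],[0,0,-0.003,0],[0,0,-0.003,0]],
])

```text
clock: 36.73
position: [537.7, -40.8, 89.4]
eef_rot: [0.0, 0.006, 1.0, 0.0]
force: [-1.5, -0.1, 5.8]
grip_width: 39.6
gripper_force: 24.9
```

>>> send_rows([
  [[0,0,0,0],[0,0,0,0],[0,0,0,0],[0,0,0,0],[0,0,0.03,0],[0,0,0.07,0],[0,0,0.12,0],[0,0,0.18,0],[0,0,0.24,0],[0,0,0.3,0],[0,0,0.34,0],[0,0,0.35,0]],
], hand=-0.4)

```text
clock: 37.73
position: [538.6, -41.0, 232.4]
eef_rot: [0.002, 0.006, 1.0, 0.0]
force: [0.2, 1.1, -0.2]
grip_width: 61.1
gripper_force: 0.0
```

>>> send_rows([
  [[0.002,0.04,0,0],[0.006,0.11,0,0],[0.01,0.2,0,0],[0.014,0.29,0,0],[0.018,0.38,0,0],[0.022,0.47,0,0],[0.026,0.56,0,0],[0.03,0.65,0,0],[0.032,0.72,0,0],[0.032,0.765,0,0],[0.032,0.78,0,0],[0.032,0.78,0,0]],
])

```text
clock: 38.73
position: [549.8, 271.9, 228.1]
eef_rot: [-0.0, 0.005, 1.0, -0.0]
force: [-0.5, 0.2, 0.0]
grip_width: 60.7
gripper_force: 0.0
```

>>> send_rows([
  [[0,0,0,0],[0,0,-0.04,0],[0,0,-0.08,0],[0,0,-0.12,0],[0,0,-0.16,0],[0,0,-0.2,0],[0,0,-0.24,0],[0,0,-0.28,0],[0,0,-0.31,0],[0,0,-0.33,0],[0,0,-0.341,0],[0,0,-0.341,0]],
])

```text
clock: 39.73
position: [550.1, 270.4, 91.7]
eef_rot: [-0.0, 0.007, 1.0, -0.0]
force: [0.3, -0.9, -1.0]
grip_width: 60.9
gripper_force: 0.0
```

>>> send_rows([
  [[0,0,0,0],[0,0,0,0],[0,0,0,0],[0,0,0,0],[0,0,0,0],[0,0,0,0],[0,0,0,0]],
], hand=1, newtons=25)

```text
clock: 40.32
position: [550.4, 271.4, 92.7]
eef_rot: [0.0, 0.006, 1.0, 0.0]
force: [-1.4, -0.5, 4.3]
grip_width: 40.1
gripper_force: 24.8
```

>>> send_rows([
  [[0,0,0.03,0],[0,0,0.07,0],[0,0,0.12,0],[0,0,0.18,0],[0,0,0.24,0],[0,-0.02,0.29,0],[0,-0.06,0.33,0],[0,-0.12,0.34,0],[-0.01,-0.18,0.34,0],[-0.02,-0.24,0.34,0],[-0.029,-0.3,0.34,0],[-0.029,-0.36,0.34,0]],
])

```text
clock: 41.32
position: [537.7, 126.1, 228.7]
eef_rot: [-0.0, 0.006, 1.0, 0.0]
force: [-0.0, 0.7, -0.5]
grip_width: 39.8
gripper_force: 24.8
```

>>> send_rows([
  [[0,-0.06,0,0],[0,-0.12,0,0],[0,-0.17,0,0],[0,-0.21,0,0],[0,-0.23,0,0],[0,-0.23,-0.02,0],[0,-0.23,-0.06,0],[0,-0.23,-0.11,0],[0,-0.23,-0.16,0],[0,-0.23,-0.21,0],[0,-0.23,-0.25,0],[0,-0.23,-0.28,0]],
])

```text
clock: 42.32
position: [537.5, 36.8, 114.1]
eef_rot: [-0.001, 0.005, 1.0, 0.0]
force: [-1.4, -0.7, -1.6]
grip_width: 40.3
gripper_force: 24.8
```

>>> send_rows([
  [[0,0,-0.02,0],[0,0,-0.04,0],[0,0,-0.05,0],[0,0,-0.058,0],[0,0,-0.062,0],[0,0,-0.065,0],[0,0,-0.067,0],[0,0,-0.067,0]],
])

```text
clock: 42.98
position: [538.8, 35.3, 89.8]
eef_rot: [0.0, 0.006, 1.0, 0.0]
force: [0.4, 0.2, -1.4]
grip_width: 39.6
gripper_force: 24.8
```

>>> send_rows([
  [[0,0,-0.002,0],[0,0,-0.003,0],[0,0,-0.003,0]],
])

```text
clock: 43.23
position: [539.1, 35.2, 89.6]
eef_rot: [0.001, 0.006, 1.0, 0.0]
force: [-5.0, -1.1, 11.8]
grip_width: 39.9
gripper_force: 24.8
```

>>> send_rows([
  [[0,0,0,0],[0,0,0,0],[0,0,0,0],[0,0,0,0],[0,0,0.03,0],[0,0,0.07,0],[0,0,0.12,0],[0,0,0.18,0],[0,0,0.24,0],[0,0,0.3,0],[0,0,0.34,0],[0,0,0.35,0]],
], hand=-0.4)

```text
clock: 44.23
position: [539.8, 35.3, 232.0]
eef_rot: [0.002, 0.006, 1.0, 0.001]
force: [1.1, 0.1, 0.2]
grip_width: 61.1
gripper_force: 0.0
```

>>> send_rows([
  [[0,0.05,0,0],[0,0.12,0,0],[0,0.2,0,0],[-0.02,0.28,0,0],[-0.04,0.36,0,0],[-0.06,0.44,0,0],[-0.08,0.52,0,0],[-0.1,0.6,0,0],[-0.12,0.67,0,0],[-0.14,0.72,0,0],[-0.14,0.72,0,0],[-0.14,0.72,0,0]],
])

```text
clock: 45.23
position: [481.6, 324.3, 227.5]
eef_rot: [-0.0, 0.005, 1.0, -0.0]
force: [0.7, -0.4, 0.5]
grip_width: 60.8
gripper_force: 0.0
```

```bash
python3 - <<'E'
from h import *
I=[]
for n in("scene","top"):
    b=cams.grab_frame(n)[:,:,::-1]; S=cam(n); I.append(b)
    h=cv2.cvtColor(b,cv2.COLOR_BGR2HSV).astype(int); H,sa,v=h[...,0],h[...,1],h[...,2]
    for k,m,pt in(("red",((H<6)|(H>172))&(sa>140)&(v>110),(538,35.5,117)),("teal",(abs(H-87)<8)&(sa>120)&(v>120),(537.3,-40.5,117))):
        m=m.astype(np.uint8)
        if n=="top": m[331:]=0
        m=cv2.morphologyEx(m,cv2.MORPH_OPEN,np.ones((3,3)))
        _,l=cv2.connectedComponents(m); u=proj(S,[pt])[0].round().astype(int); i=l[u[1],u[0]]
        if i==0: print(n,k,"miss",u,h[u[1],u[0]]); continue
        w=back(S,np.argwhere(l==i)[:,::-1],117); print(n,k,len(w),w.mean(0).round(1),cv2.minAreaRect(w[:,:2].astype(np.float32)))
f=1.6
cv2.imwrite("pics/f.png",np.hstack([cv2.resize(I[0][150:330,150:440],(464,288)),cv2.resize(I[1][200:380,110:320],(336,288))]))
cv2.imwrite("pics/f.png",np.vstack([cv2.resize(I[0][140:320,150:450],(600,360),interpolation=2),cv2.resize(I[1][230:360,100:480],(600,205),interpolation=2)]))
E
```

```text
scene red 395 [537.6  35.9 117. ] ((536.9927368164062, 35.952415466308594), (62.8552131652832, 31.4807186126709), 0.9732434153556824)
scene teal 351 [537.6 -40.1 117. ] ((536.8482055664062, -39.82289505004883), (27.435842514038086, 58.67572784423828), 88.50177764892578)
top red 931 [538.4  35.4 117. ] ((538.2997436523438, 35.59178924560547), (31.001148223876953, 63.883033752441406), 89.67253875732422)
top teal 869 [537.1 -40.7 117. ] ((537.6838989257812, -41.32766342163086), (29.289670944213867, 62.80670166015625), 88.6166763305664)
```

View pics/f.png

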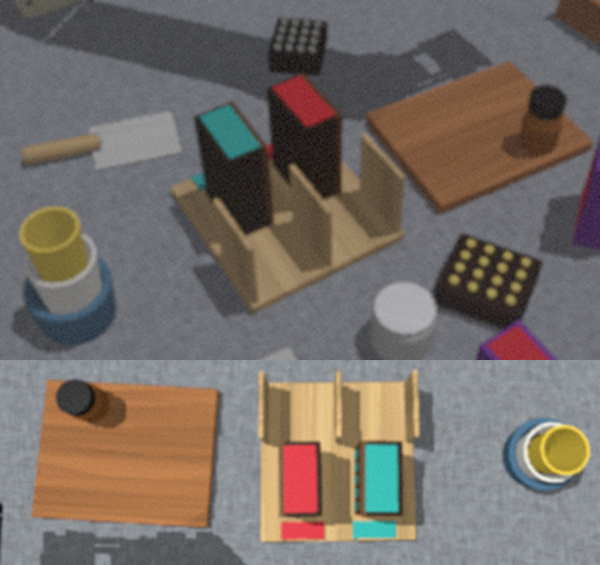

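The blocks stand upright and square behind their own tabs, at (538,35.7) and (537.4,-40.4), within 1 mm of target. The cups are nested in the pot and the jar has not moved. Handing in.

```bash
python3 -c "
from workcell import robot
print(robot.sign_off())"
```

```text
the job is handed in; nothing more can be done
None
```

The job is done and handed in at about 45 s: the liner and sieve are nested fully down in the blue pot, both blocks are back upright behind their own tabs, and the jar and look-alikes were left alone.

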